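# Shut the cell hopper's gate

## Task

The battery-cell hopper is about to be refilled, so its outlet gate must be shut. Swing the yellow hold-open clip well clear of the gate, outward round its screw, then push the gate by its red tab all the way in under the funnel until the brass spring catch clicks behind it. Leave the gate latched, the clip swung clear, and everything else on the bench where it is.

Things in the scene. Friction and masses are not known exactly. Their poses are not given: they have to be found in the camera images.
- hopper: Fixed stand on a grey base plate. Origin on the bench, below the funnel's axis. Its level x axis is the way the gate is pushed shut (away from the robot); y left; z up. Two aluminium rails along x from -150 to +82 mm, outer edges at y = +-78 mm, top at z = 72 mm; base plate x = -153 to +83, y = +-90 mm.
- funnel_rim (a point): Centre of the blue round funnel's rim, z = 224 mm, on the hopper's z axis. Funnel: radius 40 mm up to z = 102, flaring to 82 mm at z = 182, then straight up to z = 226. It overhangs the tab of the shut gate, so a gripper pointing straight down strikes it: lean the tool back 30 to 50 degrees from vertical, fingers pointing down and toward hopper +x.
- gate (a joint): Slide of the steel gate along hopper +x, in m: 0 = fully open (out toward the robot), 0.070 = fully shut, at its stop. Starts at 0 to 0.008. Stays where it is left; about 4 N to push, and the catch adds some 3 N between about 0.038 and 0.068, so push it right to the stop. Once latched it has 2 to 3 mm of play.
- gate_tab (a point): Centre of the robot-side face of the gate's upright red tab: 40 mm wide along y, 6 mm thick, z = 83 to 119 mm; this point at z = 101 mm, hopper y = 0, x = -137 mm (open) to -67 mm (shut). The tab stands on a steel crossbar (12 mm along x, y = -60 to +50 mm, z = 73.5 to 83.5 mm), whose robot-side face is 1 mm nearer the robot.
- clip (a joint): Angle of the yellow clip about its upright screw, rad: 0 (starts at 0 to 0.06) = hooked in front of the right end of the gate's crossbar, so the gate cannot close; grows counterclockwise seen from above, swinging outward to hopper -y; stop at 1.6. From 0.9 on it is well clear. Stays where it is left; about 1.5 N at the knob moves it.
- clip_knob (a point): On the axis of the clip's upright yellow knob, 12 mm in diameter, z = 82 to 120 mm; this point at z = 108.5 mm. At angle 0 it lies at hopper x = -106, y = -72 mm; it circles the screw at a radius of 31 mm.
- clip_screw (a point): Top of the clip's pivot screw, on its vertical axis: hopper x = -75, y = -69 mm, z = 86 mm. Fixed to the hopper.
- catch (a joint): Angle of the brass spring catch on the left rail, rad: 0 = at rest, sprung inward. The gate's crossbar lifts it outward (to about 0.125) from gate = about 0.038; at about 0.068 it springs back to 0 behind the crossbar: latched. Needs no touching. Pivot at hopper x = -125, y = +58, nose at x = -71, y = +44 mm, z = 72 to 85 mm.
- cell_green: Bystander: loose green battery cell, 14 x 50 x 14 mm, lying left of the hopper. Origin: centre of its underside.
- cell_yellow: Bystander: loose yellow battery cell, 14 x 50 x 14 mm, lying left of the hopper. Origin: centre of its underside.
- blue_box: Bystander: loose blue box, 56 x 80 x 47 mm, right of the hopper. Origin: centre of its underside.
- calculator: Bystander: loose calculator, 138 x 74 x 15 mm, front left on the bench. Origin: centre of its underside.
- side_cutters: Bystander: loose red-handled cutters, 54 x 134 x 16 mm, right of the hopper. Origin: centre of its underside.
- n_tee: Bystander: loose coaxial tee, 40 x 70 x 20 mm, left of the hopper. Origin: centre of its underside.

How it is judged:
On the way, in this order (a step that is already met when the one before it is completed fails the run):
1. the clip is swung clear while the gate is still open (value of joint clip above 0.8 rad and value of joint gate below 0.03 m), for 0.1 s.
2. the gate is shut and the catch has sprung back behind it (value of joint gate above 0.065 m and value of joint catch below 0.04 rad), for 0.2 s.
At the end, for the whole second after the job is handed in: The gate is shut (0.065 m or more of its 0.070 m slide) and at rest, the catch has sprung back behind it (below 0.04 rad) and the clip is still swung clear (0.8 rad or more) (all of step 2 and value of joint clip above 0.8 rad and velocity of joint gate below 0.005 m/s); the robot touches nothing.
It fails at once if a bystander is shifted by more than 30 mm (distance of any of cell_green, cell_yellow, blue_box, calculator, side_cutters, n_tee from where it was at the start of the episode above 0.03 m).
It also fails if it takes over 46 s, if anything falls off the work surface, if the arm or the gripper's body presses on something with over 40 N, if the wrist force passes 120 N, or if a joint passes its speed limit or range.

## Robot

A 6-joint arm with a two-finger parallel gripper is mounted at the origin on a cart in front of the work surface, level with it; the furniture and walls round the work are solid. World frame = base frame: x ahead of the robot, y to its left, z up, the work surface at z = 0. Lengths are in m, angles in rad, forces in N, time in s.
With the tool pointing down it reaches from about 0.325 to 1 m from the base axis. Payload 5.1 kg.
Tool frame: the origin (TCP) lies at the very end of the fingers, on their centre line; the grasp point (between the pads) lies 19 mm behind it; z points along the fingers, y is the line along which they close (so a half turn about z gives the same grasp; the last joint's range is limited). The gripper opens to 85 mm and grips with 20 to 120 N. Pads are 22 mm wide; open, the fingers measure 114 mm over their backs; the gripper's body (76 mm by 85 mm) begins 54 mm behind the grasp point. The pads swing forward as they close: fully open they stand 13 mm farther back than shut.
Start: joints at [-1.346, 0.124, 1.65, -0, 1.367, -0.083], TCP at [0.197, -0.619, 0.231] pointing down, gripper open.
Joint ranges: [-2.61, 2.61], [-1.02, 2.33], [0.03, 2.71], [-1.35, 4.49], [0.32, 2.68], [-2.91, 2.91]. Speed limits (rad/s): [2.57, 2.57, 3.14, 3.14, 3.14, 3.14].

## Interface

Orientations are given as [roll, pitch, yaw] about the fixed x, y, z axes, in that order (R = Rz(yaw) Ry(pitch) Rx(roll)).
In Python, from rig import * gives the robot as it stands.
- The arm moves only by the tool drive_tool, never from a script. Its argument "commands" is one flat list of numbers, 5 for each row, row after row: the shift along the tool's x, y, z normalised to -1 to 1, where 1 is 50 mm, then the turn about the tool's z normalised to -1 to 1, where 1 is 180 degrees, then the opening, from 0 (shut) to 1 (fully open). In form: [tx, ty, tz, yaw, gripper, tx, ty, tz, yaw, gripper, ...]. A call has 1 to 12 rows; each row shifts and turns the commanded pose from where the row before left it, along the tool's axes as they then stand; what a row does not reach is not made up. A row lasts 1/8 s, in which the tool goes at most 62.5 mm and 10.7 degrees, less where a joint would pass 70% of its speed; a pose out of reach is approached as far as the arm can. A call with a number of a shift or a turn outside -1 to 1 is refused whole. A call with a gripper value outside its range is refused whole. The fingers move at their own pace and stop on an object; "squeeze" is the grip in N (left out, the last holds). Time passes only in rows, so rows that do not move let the fingers close. It gives the time, the measured TCP pose, the force, the opening and the grip force at its end, in the units of the state.
- read_state(): the state, without advancing time (a new reading comes with each control period).
- snapshot(name): name is "side" or "top"; returns the picture (420x560x3 uint8, red, green, blue); there is no depth.
- get_calibration(name): a dict with "fx", "fy", "cx", "cy" (pixels), "rvec" (rotation vector, rad) and "tvec" (3), from world to camera coordinates, as OpenCV has them. Camera axes: x right, y down, z forward; pixel columns grow to the right and rows downward; lengths in m; the calibration is good to about 2 mm. A picture is of the moment at which its call begins. get_calibration takes no time and is no camera call.
- job_done(): hands the job in; it is judged then, once.
The state is a dict: "time_s": time; "joint_pos": joint angles; "dq": joint speeds; "joint_torque": joint torques, N m; "ee_pos": TCP position; "eef_rot": TCP orientation; "ft_force": force on the tool from outside, world axes, zero at the start; "wrist_torque": the same for the moment, N m; "finger_gap": finger opening in m; "grasp_force": force on a finger pad.
Only numpy, scipy, OpenCV 4.12 (cv2) and the standard library are available. Lean on these libraries where they do the work, as an engineer would, in place of code of your own. Each camera call takes 0.05 s, during which the arm holds its last target. There are 200 camera calls.

## Working session

There is one attempt and no reset: what is moved stays moved. The work goes in short steps, Python scripts to look and compute and a tool call to move; the robot and the scene stay as the last step left them, time stands still between calls to the robot, and variables do not carry over. Pictures are saved under pics/ and viewed, at most 10 in all, crops included, and the job is handed in when it is done.

Besides the shell and the picture viewer there is one more tool, called after "Emit:" by a JSON object that holds its "fn" and its "kwargs", one argument or row to a line. drive_tool: Moves the arm, as the interface text tells. Scaled input: -1 to 1 covers 50 mm each way for a shift and 180 degrees each way for a turn. Its arguments: {"type":"object","properties":{"commands":{"type":"array","items":{"type":"number","minimum":-1,"maximum":1}},"squeeze":{"type":"number"}},"required":["commands"]}

```bash
mkdir -p pics; python3 - <<'E'
from rig import *
import cv2
for n in ("side","top"):
    cv2.imwrite(f"pics/{n}0.png",cv2.cvtColor(snapshot(n),cv2.COLOR_RGB2BGR)); print(get_calibration(n))
print(read_state())
E
```

```text
{'fx': 379.7539549578886, 'fy': 379.7539549578886, 'cx': 276.19246172389694, 'cy': 211.3907774717488, 'rvec': array([ 1.19434657, -2.03845442,  1.19105378]), 'tvec': array([0.37029832, 0.35662251, 0.69531279])}
{'fx': 446.8303400919116, 'fy': 446.8303400919116, 'cx': 276.8105331372925, 'cy': 204.1595537386409, 'rvec': array([ 2.15758781, -2.09780291,  0.22923853]), 'tvec': array([0.06604795, 0.62480575, 1.02851207])}
{'time_s': 0.1, 'joint_pos': array([-1.34558873e+00,  1.24469796e-01,  1.65153772e+00,  8.67102819e-06,
        1.36752662e+00, -8.25883778e-02]), 'dq': array([ 7.23489418e-05, -2.30075272e-03, -2.47327120e-03, -2.26805867e-04,
        1.43063256e-03, -1.13717747e-04]), 'joint_torque': array([-1.43551770e-04, -4.24931359e+01, -3.66655612e+01, -1.71830652e-05,
        3.95379873e-03,  1.05943960e-05]), 'ee_pos': array([ 0.19677994, -0.61891211,  0.23015643]), 'eef_rot': array([-3.13965849e+00, -1.68621534e-04,  3.07794048e-01]), 'ft_force': array([1.16041506, 0.37494843, 0.28830754]), 'wrist_torque': array([0.04612767, 0.05001624, 0.0240747 ]), 'grasp_force': 0.0, 'finger_gap': 0.085579890615465}
```

View pics/side0.png

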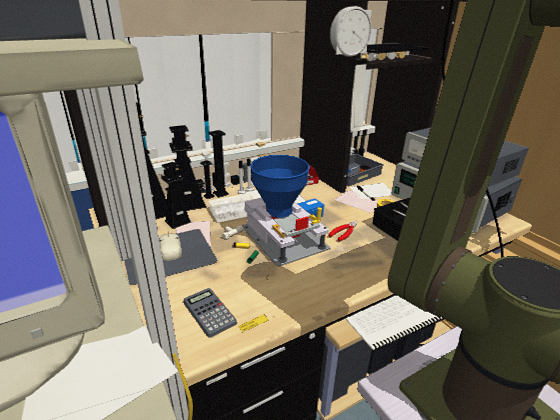

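View pics/top0.png

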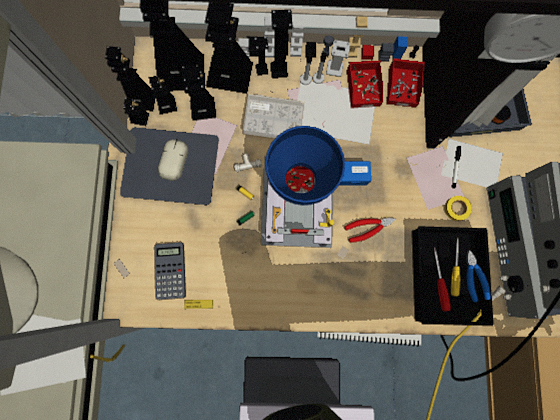

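The top view shows the funnel rim centred near (305,165), the red tab near (300,231) and the clip knob near (328,215). The blue box and the cutters are to its right. I'll crop both views for accurate pixel positions.

```bash
python3 - <<'E'
import cv2,numpy as np
t=cv2.imread("pics/top0.png")[115:255,225:405]; s=cv2.imread("pics/side0.png")[145:275,230:365]
a=cv2.resize(t,None,fx=4,fy=4,interpolation=cv2.INTER_CUBIC); b=cv2.resize(s,None,fx=4,fy=4,interpolation=cv2.INTER_CUBIC)
cv2.imwrite("pics/t1.png",a); cv2.imwrite("pics/s1.png",b)
E
```

```text
(no output)
```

View pics/t1.png

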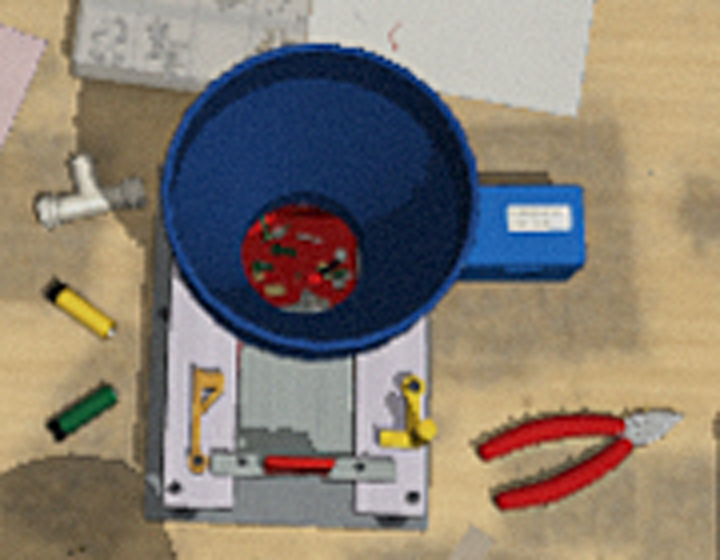

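View pics/s1.png

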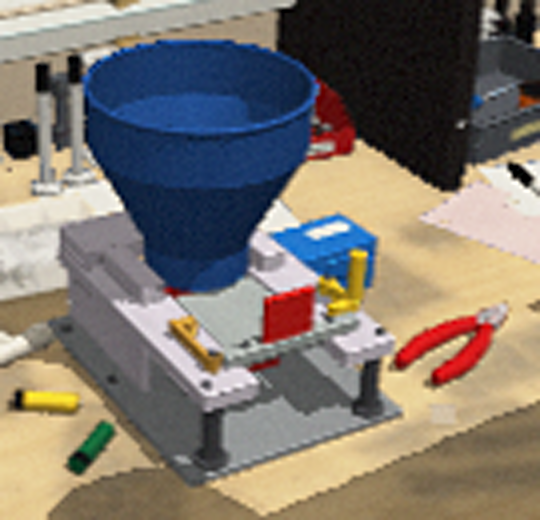

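```bash
cat >h.py <<'E'
from rig import *
import numpy as np,cv2
from scipy.optimize import least_squares
def proj(n,P):
    c=get_calibration(n);K=np.array([[c["fx"],0,c["cx"]],[0,c["fy"],c["cy"]],[0,0,1]])
    return cv2.projectPoints(np.array(P,float).reshape(-1,3),c["rvec"],c["tvec"],K,None)[0][:,0]
def H(p,q):
    P=np.array(p,float).reshape(-1,3);c,s=np.cos(q[2]),np.sin(q[2])
    return np.c_[q[0]+c*P[:,0]-s*P[:,1],q[1]+s*P[:,0]+c*P[:,1],P[:,2]]
E
python3 - <<'E'
from h import *
T=[([0,0,.226],(319,200)),([-.075,-.069,.086],(414,386)),([-.106,-.072,.12],(427,428)),([-.150,.078,.072],(165,508)),([-.150,-.078,.072],(428,513)),]
S=[([0,0,.226],(202,86)),([-.106,-.072,.12],(358,252)),([-.15,.078,.072],(205,407)),([-.15,-.078,.072],(397,347))]
def res(q):
    r=[]
    for n,L,o in (("top",T,(225,115)),("side",S,(230,145))):
        r.append(proj(n,H([a for a,_ in L],q))-(np.array([b for _,b in L])/4+o))
    return np.concatenate(r).ravel()
f=least_squares(res,[.6,-.1,0],loss="soft_l1");print(f.x,res(f.x).reshape(-1,2).round(1))
g=least_squares(lambda g:(proj("top",H([[-.134+g[0],0,.119]],f.x))-(np.array((299,460))/4+(225,115))).ravel(),[0]);print(g.x)
E
```

```text
[0.67791103 0.03035617 0.00530525] [[-0.1 -1.2]
 [-0.1  0.1]
 [ 0.   0.3]
 [-0.5  0.3]
 [-0.6  0.6]
 [-0.5 -1. ]
 [ 0.4  0.3]
 [ 1.  -2.3]
 [ 0.3 -2.5]]
[0.00877274]
```

Emit:
{"fn": "drive_tool", "kwargs": {
  "commands": [0.76,-0.586,-0.2,0,1,0.76,-0.586,-0.2,0,1,0.76,-0.586,-0.2,0,1,0.76,-0.586,-0.2,0,1,0.76,-0.586,-0.2,0,1,0.76,-0.586,-0.1,0,1,0.76,-0.586,0,0,1,0.76,-0.586,0,0,1,0.76,-0.586,0,0,1,0.76,-0.586,0,0,1,0.76,-0.586,0,0,1,0.76,-0.586,0,0,1]
}}

```text
time_s: 1.6
ee_pos: [0.5254, -0.1447, 0.2858]
eef_rot: [-3.141, 0.001, 0.308]
ft_force: [-0.1, -0.2, 0.3]
finger_gap: 0.0853
grasp_force: 0.0
```

Emit:
{"fn": "drive_tool", "kwargs": {
  "commands": [0.51,-0.38,0,0,1,0.51,-0.38,0,0,1,0.51,-0.38,0,0,1,0,0,0.6,0,1,0,0,0.6,0,1,0,0,0.6,0,1,0,0,0.6,0,1,0,0,0.5,0,1,0,0,0,0,1,0,0,0,0,1]
}}

```text
time_s: 2.85
ee_pos: [0.581, -0.0688, 0.1422]
eef_rot: [3.141, -0.001, 0.308]
ft_force: [0.2, -0.1, 0.9]
finger_gap: 0.0847
grasp_force: 0.0
```

```bash
python3 - <<'E'
from h import *
t=snapshot("top")[115:255,225:405]; s=snapshot("side")[145:275,230:365]
a=np.zeros((560,800,3),np.uint8)
a[:420,:400]=cv2.resize(t,(540,420))[:,100:500]; a[:420,400:]=cv2.resize(s,(436,420))[:,36:]
cv2.imwrite("pics/m1.png",cv2.cvtColor(a,cv2.COLOR_RGB2BGR))
# expected TCP/side pixel in composite
e=read_state()["ee_pos"];print(e)
for z in (0,.013,.026): 
    p=proj("side",e+[0,0,z])[0]; print("side",(p-(230,145))*3.23-(36,0)+(400,0))
E
```

```text
[ 0.58158412 -0.06893249  0.14311593]
side [674.80111878 170.17303764]
side [675.99600107 157.14647022]
side [677.20527692 143.96298454]
```

View pics/m1.png

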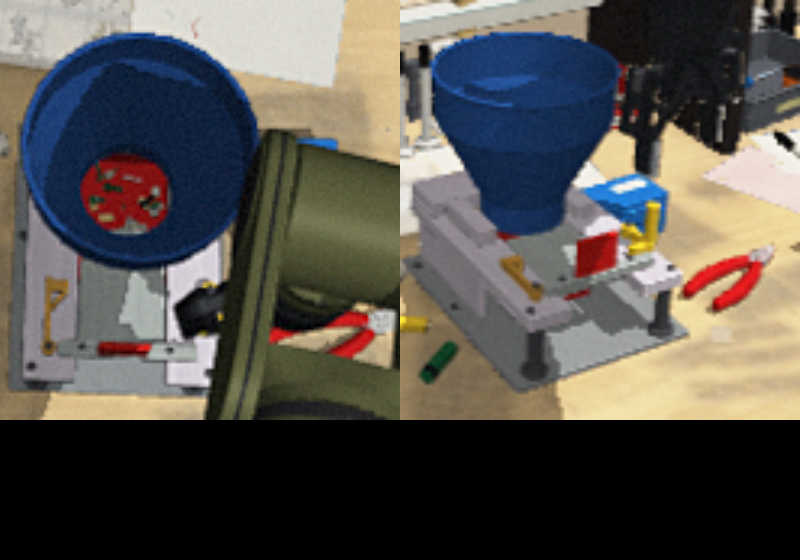

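The left finger tip is at (648,175) in the side half of the composite, and the hand is well clear of the funnel. I'll work out the tip's true height from that pixel.

```bash
python3 - <<'E'
from h import *
e=np.array([.5816,-.0689,.1431]);n=np.array([.303,-.953,0])
for d in (.0425,.05,.057):
  for z in (0,.013): 
    p=proj("side",e-n*d+[0,0,z])[0]; print(d,z,(p-(230,145))*3.23+(364,0))
c=get_calibration("top");print(-cv2.Rodrigues(c["rvec"])[0].T@c["tvec"])
E
```

```text
0.0425 0 [645.70802075 186.63203288]
0.0425 0.013 [646.75516025 173.36916976]
0.05 0 [640.42530995 189.62193347]
0.05 0.013 [641.44466297 176.31660888]
0.057 0 [635.45108474 192.43723786]
0.057 0.013 [636.44400169 179.09208242]
[0.41164641 0.10217116 1.12813559]
```

The tip offset is confirmed: open tips sit about 13 mm above the TCP. Next I lower the hand and sweep the clip outward.

Emit:
{"fn": "drive_tool", "kwargs": {
  "commands": [0,0,0.42,0,1,0,0,0.42,0,1,0,0,0.4,0,1,0,0.1,0,0,1,0,0.2,0,0,1,0,0.12,0,0,1,0,0.12,0,0,1]
}}

```text
time_s: 3.82
ee_pos: [0.5896, -0.0949, 0.08]
eef_rot: [3.141, -0.002, 0.307]
ft_force: [0.7, 3.2, -0.5]
finger_gap: 0.0854
grasp_force: 1.2
```

Emit:
{"fn": "drive_tool", "kwargs": {
  "commands": [0.1,0.12,0,0,1,0.1,0.1,0,0,1,0.1,0.08,0,0,1,0.06,0.06,0,0,1,0.04,0.04,0,0,1,0,0,0,0,1]
}}

```text
time_s: 4.58
ee_pos: [0.6143, -0.1055, 0.0793]
eef_rot: [-3.138, -0.001, 0.307]
ft_force: [-1.6, 7.4, 1.5]
finger_gap: 0.0854
grasp_force: 4.0
```

```bash
python3 - <<'E'
from h import *
s=snapshot("side")[145:275,230:365]
cv2.imwrite("pics/m2.png",cv2.cvtColor(cv2.resize(s,None,fx=4,fy=4,interpolation=2),cv2.COLOR_RGB2BGR))
q=[.678,.030,.0053]
for a in (0,.4,.8,1.1,1.4):
    c,s=np.cos(a),np.sin(a);r=np.array([-.031*c+.003*s,-.031*s-.003*c])
    print(a,(proj("side",H([-.075+r[0],-.069+r[1],.12],q))[0]-(230,145))*4)
print(read_state()["ee_pos"])
E
```

```text
0 [359.96107153 252.91616498]
0.4 [370.42951872 246.86957269]
0.8 [374.56862648 239.11452888]
1.1 [373.17816104 232.94524567]
1.4 [368.12949923 227.08524542]
[ 0.61430761 -0.10549856  0.07932988]
```

View pics/m2.png

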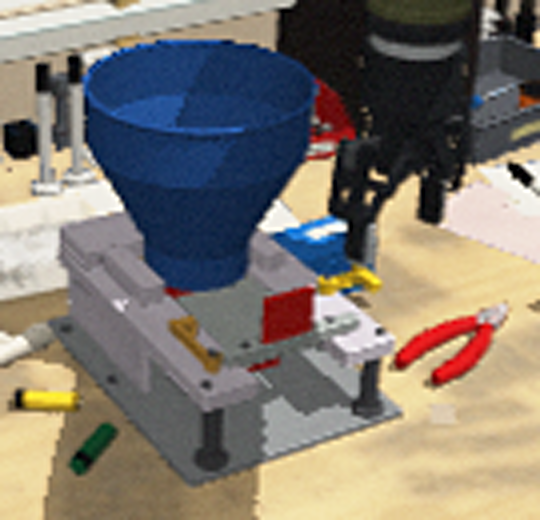

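The clip is at about 1.2–1.3 rad, with the knob near (372,230), so it is well clear. Next I back off, lift, go to the front of the gate and turn the hand. That lets the back of the open front finger reach under the rim.

Emit:
{"fn": "drive_tool", "kwargs": {
  "commands": [0,-0.12,0,0,1,0,0,0,0,1,0,0,-0.95,0,1,0,0,-0.95,0,1,0,0,-0.95,0,1,0,0,-0.95,0,1,-0.72,-0.75,0,0,1,-0.72,-0.75,0,0,1,-0.72,-0.75,0,0,1]
}}

```text
time_s: 5.75
ee_pos: [0.474, -0.0272, 0.2696]
eef_rot: [3.141, -0.001, 0.307]
ft_force: [0.1, 0.2, 0.7]
finger_gap: 0.0854
grasp_force: 0.0
```

Emit:
{"fn": "drive_tool", "kwargs": {
  "commands": [0,0,0,-0.057,1,0,0,0,-0.057,1,0,0,0,-0.057,1,0,0,0,-0.057,1,0,0,0,-0.057,1,0,0,0,-0.057,1,0,0,0,-0.057,1,0,0,0,-0.057,1,0,0,0,-0.057,1,0,0,0,0,1]
}}

```text
time_s: 7.0
ee_pos: [0.4752, -0.0276, 0.2695]
eef_rot: [3.141, 0.001, 1.917]
ft_force: [0.4, -0.0, 0.5]
finger_gap: 0.0855
grasp_force: 0.0
```

Emit:
{"fn": "drive_tool", "kwargs": {
  "commands": [0,0,0.95,0,1,0,0,0.95,0,1,0,0,0.95,0,1,0,0,0.9,0,1,0,0,0.37,0,1,0,0,0,0,1]
}}

```text
time_s: 7.75
ee_pos: [0.4736, -0.0272, 0.0616]
eef_rot: [-3.138, -0.002, 1.917]
ft_force: [0.3, 0.6, -0.4]
finger_gap: 0.0854
grasp_force: 0.0
```

```bash
python3 - <<'E'
from h import *
s=snapshot("side")[145:275,230:365]
t=snapshot("top")[115:255,225:405]
a=np.zeros((520,800,3),np.uint8);a[:,:440]=cv2.resize(s,None,fx=4,fy=4,interpolation=2)[:,60:500];a[:280,440:]=cv2.resize(t,None,fx=2,fy=2)
cv2.imwrite("pics/m3.png",cv2.cvtColor(a,cv2.COLOR_RGB2BGR))
print(read_state()["ee_pos"],read_state()["ft_force"])
E
```

```text
[ 0.47584083 -0.02749601  0.06429425] [-0.10735881 -0.03110056  0.27163229]
```

View pics/m3.png

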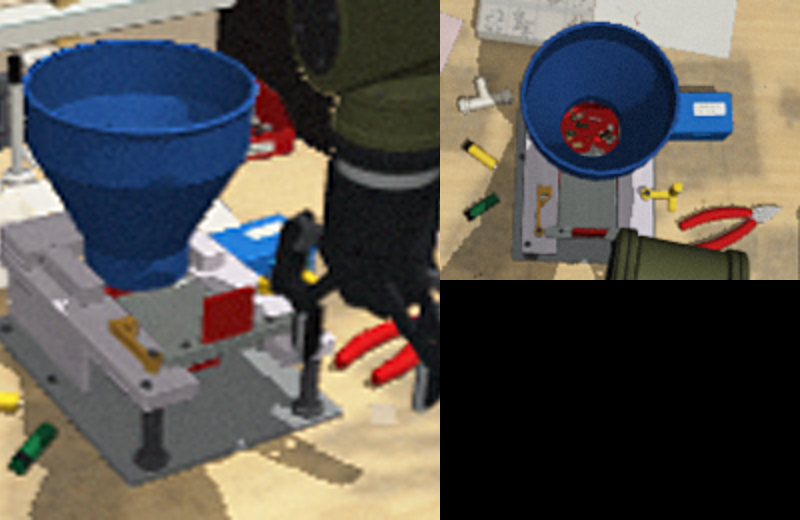

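```bash
python3 - <<'E'
from h import *
e=np.array([.4758,-.0275,0]);n=np.array([.94,.34,0]);l=np.array([-.34,.94,0])
for w in (0,.011):
 for r in (.0425,.057,.07):
  print(w,r,*[(z,((proj("side",e+n*r+l*w+[0,0,z])[0]-(230,145))*4-(60,0)).round().tolist()) for z in (.077,.1,.12,.14,.16,.18)])
E
python3 - <<'E'
import cv2
a=cv2.imread("pics/m3.png")[190:380,240:440]
cv2.imwrite("pics/m4.png",cv2.resize(cv2.convertScaleAbs(a,alpha=2.2,beta=10),None,fx=3,fy=3))
E
```

```text
0 0.0425 (0.077, [308.0, 353.0]) (0.1, [311.0, 324.0]) (0.12, [313.0, 299.0]) (0.14, [315.0, 274.0]) (0.16, [318.0, 248.0]) (0.18, [320.0, 221.0])
0 0.057 (0.077, [291.0, 345.0]) (0.1, [293.0, 317.0]) (0.12, [295.0, 292.0]) (0.14, [298.0, 267.0]) (0.16, [300.0, 241.0]) (0.18, [302.0, 214.0])
0 0.07 (0.077, [276.0, 338.0]) (0.1, [278.0, 310.0]) (0.12, [280.0, 286.0]) (0.14, [282.0, 260.0]) (0.16, [284.0, 234.0]) (0.18, [286.0, 208.0])
0.011 0.0425 (0.077, [299.0, 359.0]) (0.1, [302.0, 331.0]) (0.12, [304.0, 306.0]) (0.14, [306.0, 280.0]) (0.16, [308.0, 254.0]) (0.18, [311.0, 227.0])
0.011 0.057 (0.077, [282.0, 352.0]) (0.1, [284.0, 323.0]) (0.12, [286.0, 298.0]) (0.14, [288.0, 273.0]) (0.16, [290.0, 247.0]) (0.18, [292.0, 220.0])
0.011 0.07 (0.077, [267.0, 345.0]) (0.1, [269.0, 317.0]) (0.12, [270.0, 292.0]) (0.14, [272.0, 266.0]) (0.16, [274.0, 240.0]) (0.18, [276.0, 214.0])
```

View pics/m4.png

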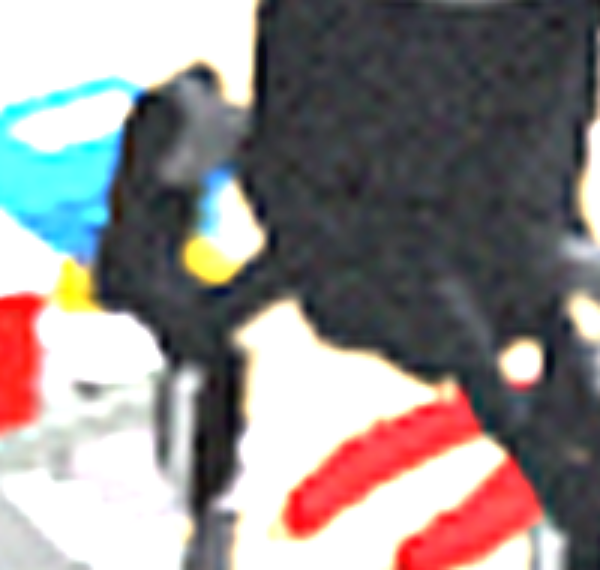

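The finger back carries a bulge about 17 mm proud, 43–93 mm above the tip, which would meet the funnel at this height. Going lower instead, with tips down between the rails on the centre line, lets that bulge push the tab below the funnel flare while the body stays behind the rim. I'll reposition for that.

Emit:
{"fn": "drive_tool", "kwargs": {
  "commands": [0,-0.3,0,0,1,0,0,0,0.054,1,0,0,0,0.054,1,0,0,0,0,1,0.41,0,0,0,1,0.41,0,0,0,1,0.41,0,0,0,1,0,0,0,0,1,0,0,0,0,1]
}}

```text
time_s: 8.98
ee_pos: [0.4604, 0.0287, 0.0637]
eef_rot: [3.141, 0.0, 1.581]
ft_force: [0.2, -0.6, -0.8]
finger_gap: 0.0851
grasp_force: 0.0
```

Emit:
{"fn": "drive_tool", "kwargs": {
  "commands": [0,0,0.25,0,1,0,0,0.25,0,1,0,0,0.2,0,1,0,0,0,0,1,0,0,0,0,1]
}}

```text
time_s: 9.6
ee_pos: [0.4605, 0.0291, 0.0283]
eef_rot: [3.142, -0.0, 1.58]
ft_force: [-0.0, -0.1, 0.7]
finger_gap: 0.0857
grasp_force: 0.0
```

```bash
python3 - <<'E'
from h import *
s=snapshot("side")[100:275,230:400]
cv2.imwrite("pics/m5.png",cv2.cvtColor(cv2.convertScaleAbs(cv2.resize(s,None,fx=3.4,fy=3.4,interpolation=2),alpha=1.5),cv2.COLOR_RGB2BGR))
print(read_state()["ee_pos"],read_state()["ft_force"])
E
```

```text
[0.46074391 0.02910048 0.02861971] [ 0.03325747 -0.52827717 -0.67921243]
```

View pics/m5.png

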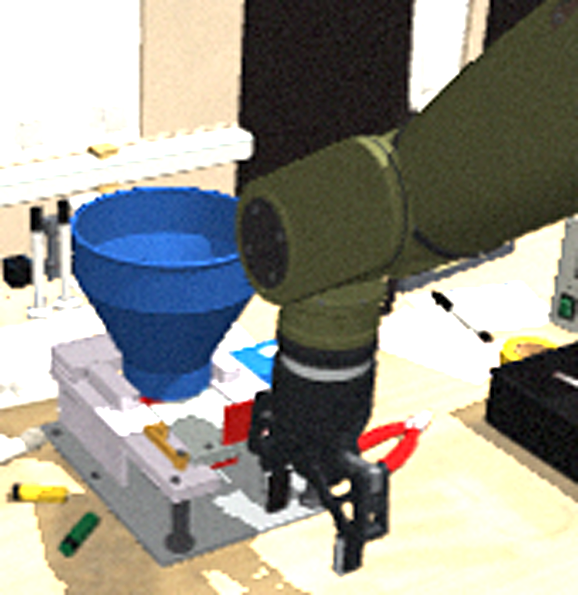

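The bulge is level with the red tab, at about (235,420). The wrist is clear of the funnel. Now I push.

Emit:
{"fn": "drive_tool", "kwargs": {
  "commands": [0,0.2,0,0,1,0,0.2,0,0,1,0,0.2,0,0,1,0,0.1,0,0,1]
}}

```text
time_s: 10.15
ee_pos: [0.4957, 0.0295, 0.0281]
eef_rot: [-3.141, -0.0, 1.58]
ft_force: [-4.4, 0.2, 1.7]
finger_gap: 0.0853
grasp_force: 0.0
```

Emit:
{"fn": "drive_tool", "kwargs": {
  "commands": [0,0.2,0,0,1,0,0.2,0,0,1,0,0.2,0,0,1,0,0.1,0,0,1,0,0,0,0,1]
}}

```text
time_s: 10.78
ee_pos: [0.5305, 0.0297, 0.0278]
eef_rot: [-3.141, 0.0, 1.58]
ft_force: [-3.0, -0.6, -1.1]
finger_gap: 0.0855
grasp_force: 0.0
```

Emit:
{"fn": "drive_tool", "kwargs": {
  "commands": [0,0.08,0,0,1,0,0.08,0,0,1]
}}

```text
time_s: 11.02
ee_pos: [0.5378, 0.0298, 0.0279]
eef_rot: [-3.14, 0.0, 1.58]
ft_force: [-5.1, -0.8, -1.7]
finger_gap: 0.0854
grasp_force: 0.0
```

Emit:
{"fn": "drive_tool", "kwargs": {
  "commands": [0,0.06,0,0,1,0,0.06,0,0,1]
}}

```text
time_s: 11.28
ee_pos: [0.5387, 0.0305, 0.0264]
eef_rot: [-3.127, -0.001, 1.58]
ft_force: [-29.2, 1.6, 11.4]
finger_gap: 0.0856
grasp_force: 0.0
```

Emit:
{"fn": "drive_tool", "kwargs": {
  "commands": [0,0.04,0,0,1,0,0,0,0,1]
}}

```text
time_s: 11.52
ee_pos: [0.5384, 0.0312, 0.0244]
eef_rot: [-3.123, -0.002, 1.581]
ft_force: [-21.1, 2.6, 2.4]
finger_gap: 0.0851
grasp_force: 0.0
```

Emit:
{"fn": "drive_tool", "kwargs": {
  "commands": [0,-0.2,0,0,1,0,-0.4,0,0,1,0,-0.6,0,0,1,0,-0.6,0,0,1,0,-0.6,0,0,1,0,0,0,0,1]
}}

```text
time_s: 12.28
ee_pos: [0.4262, 0.0288, 0.0288]
eef_rot: [3.139, 0.0, 1.58]
ft_force: [0.9, 0.9, -0.5]
finger_gap: 0.0852
grasp_force: 0.0
```

```bash
python3 - <<'E'
from h import *
s=snapshot("side")[190:275,240:345]
cv2.imwrite("pics/m6.png",cv2.cvtColor(cv2.resize(s,None,fx=6,fy=6,interpolation=2),cv2.COLOR_RGB2BGR))
q=[.678,.030,.0053]
for g in (.055,.06,.065,.07):
    print(g,[((proj("side",H(P,q))[0]-(240,190))*6).round().tolist() for P in ([-.137+g,.02,.119],[-.137+g,.02,.083],[-.138+g,.05,.0835])])
print("nose",((proj("side",H([-.071,.044,.085],q))[0]-(240,190))*6))
E
```

```text
0.055 [[289.0, 135.0], [286.0, 201.0], [233.0, 217.0]]
0.06 [[283.0, 131.0], [281.0, 196.0], [227.0, 212.0]]
0.065 [[277.0, 126.0], [275.0, 191.0], [222.0, 208.0]]
0.07 [[272.0, 121.0], [270.0, 187.0], [216.0, 203.0]]
nose [230.71968643 199.64749367]
```

View pics/m6.png

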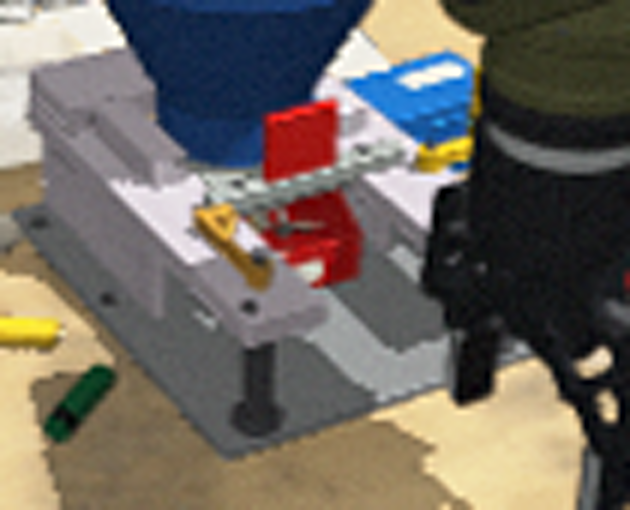

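The tab's top-left corner at (266,117) matches gate ≈ 0.070. The catch nose, near (205,210), seems to be in front of the crossbar. I'll compare the catch with the first picture before handing in.

```bash
python3 - <<'E'
from h import *
a=cv2.cvtColor(cv2.imread("pics/side0.png"),cv2.COLOR_BGR2RGB);b=snapshot("side")
for im in (a,b):
    h=cv2.cvtColor(im,cv2.COLOR_RGB2HSV)[220:242,265:292]
    m=cv2.inRange(h,(10,120,90),(24,255,255));y,x=np.nonzero(m);print(m.sum()//255,x.mean()+265,y.mean()+220,x.min()+265,y.min()+220, x[y<9].mean()+265)
q=[.678,.030,.0053]
print(proj("side",H([[-.071,.044,.085],[-.071,.051,.085]],q)),read_state()["ft_force"])
E
```

```text
63 278.06349206349205 230.33333333333334 273 224 275.56
68 277.9852941176471 229.88235294117646 273 224 275.93333333333334
[[278.45328107 223.27458228]
 [276.31390616 223.90016129]] [ 1.12291901 -0.09075139 -0.83272704]
```

The catch has not moved from its rest position, so the gate is latched, and the hand is free of everything.

```bash
python3 -c "
from rig import *
print(job_done())"
```

```text
the job is handed in; nothing more can be done
None
```

The job is handed in, with no verdict shown: in the camera pictures the gate is fully shut (about 0.070 m) with the catch back at rest behind it, the clip is swung clear at about 1.2–1.3 rad, and the robot is touching nothing.

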